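# Fit the keyed strainer lid to a fuel-pump pot

## Robot

A 7-joint arm with a two-finger parallel gripper is mounted at the origin on the work surface. World frame = base frame: x ahead of the robot, y to its left, z up, the work surface at z = 0. Lengths are in mm, angles in rad, forces in N, time in s.
With the tool pointing down it reaches from about 400 to 875 mm from the base axis. Payload 4.4 kg.
Tool frame: the origin (TCP) lies at the very end of the fingers, on their centre line; the grasp point (between the pads) lies 19 mm behind it; z points along the fingers, y is the direction in which the jaws open and shut (so a half turn about z gives the same grasp; the last joint's range is limited). The gripper opens to 85 mm and grips with 20 to 120 N. Pads are 22 mm wide; open, the fingers measure 114 mm over their backs; the gripper's body (76 mm by 85 mm) begins 54 mm behind the grasp point. The pads swing forward as they close: fully open they stand 13 mm farther back than shut.
Start: joints at [1.073, 0.628, 0.038, 1.517, -0.027, 0.996, -0.02], TCP at [272.057, -590.341, 231.313] pointing down, gripper open.
Joint ranges: [-3.06, 3.06], [-0.37, 2.12], [-1.25, 1.32], [0.18, 2.47], [-1.1, 4.24], [0.23, 1.98], [-2.94, 2.94]. Speed limits (rad/s): [2.57, 2.57, 3.14, 3.14, 3.14, 3.14, 3.14].

## Interface

Orientations are given as [roll, pitch, yaw] about the fixed x, y, z axes, in that order (R = Rz(yaw) Ry(pitch) Rx(roll)).
In Python, from cell import ctrl gives the robot as it stands.
- The arm moves only by the shell command python3 -m crank 'ROWS' [OPENING]. ROWS is JSON, a list that holds one entry, the list of rows, each a list of 6 numbers: the shift along the tool's x, y, z in units of 30 mm (1.0 is 30 mm), then the turn, a rotation vector about the tool's x, y, z in units of 6 degrees (1.0 is 6 degrees). In form: [[[tx, ty, tz, rx, ry, rz], ...]]. A call has 1 to 12 rows; each row shifts and turns the pose as measured when the row begins, along the tool's axes as they then stand; what a row does not reach is not made up. A row lasts 1/12 s, in which the tool goes at most 41.7 mm and 7.16 degrees, less where a joint would pass 70% of its speed; a pose out of reach is approached as far as the arm can. A call is refused whole if a number of a shift passes 1 or a number of a turn 1, either way. A call with a gripper value outside its range is refused whole. OPENING is the gripper command: -1 is fully open, 1 is shut, values between are in proportion, set as the call begins (- or left out, the last holds). The fingers move at their own pace and stop on an object; the grip force is fixed at half the most. Time passes only in rows, so rows that do not move let the fingers close. It gives the time, the measured TCP pose, the force and the opening at its end, in the units of the state.
- ctrl.read_state(): the state, without advancing time (a new reading comes with each control period).
- ctrl.get_image(name): name is "side" or "top" or "wrist"; returns a dict with "color" (420x560x3 uint8, red, green, blue), "depth" (420x560 float32, mm along the optical axis (not along the pixel's ray), 0 where there is no reading), "camera_matrix" (3x3 intrinsics, pixels), "R" (3x3) and "t" (3): a world point X has camera coordinates R X + t. Camera axes: x right, y down, z forward; pixel columns grow to the right and rows downward; lengths in mm; the calibration is good to about 2 mm. A picture is of the moment at which its call begins.
- ctrl.finish_job(): hands the job in, once; it reports no verdict.
Trained networks look in a picture, given as the dict that the camera call returned (one of the last four; its "shot" number tells which), for a name from the list of things; names that differ only in an ending like _2 or _b are one class to them, and where a whole thing is asked for, a point or a joint stands for the part that bears it (a point fixed in the world has none). Each returns a list of dicts, best first, with "conf" (0 to 1); they miss things now and then, are a little off and sometimes report something else, mostly with a low value. They report only what shows in the picture. A call takes as long as a camera call.
- ctrl.search_frame(query, picture): "extent" ([centre column, centre row, width, height] in pixels, round what is visible of it).
The state is a dict: "clock": time; "qpos": joint angles; "qd": joint speeds; "tau": joint torques, N m; "eef_pos": TCP position; "tool_rot": TCP orientation; "force": force on the tool from outside, world axes, zero at the start; "torque": the same for the moment, N m; "width": finger opening in mm.
Only numpy, scipy, OpenCV 4.12 (cv2) and the standard library are available. Lean on these libraries where they do the work, as an engineer would, in place of code of your own. Each camera call takes 0.05 s, during which the arm holds its last target. There are 200 camera calls.

## Task

Close the fuel-pump pot in the cradle with the black strainer lid from the red tray. The lid's key belongs in the notch of the pot's rim, which you find by turning the lid on the rim until the key drops in; then press the lid down until it snaps home, flush all round. A firm push of the thumb is enough, so never force it, and leave everything else on the bench where it is.

Things in the scene. Friction and masses are not known exactly. Their poses are not given: they have to be found in the camera images.
- lid: Black round strainer lid, 0.10 to 0.16 kg, standing on its plug on the tray floor. Upwards from the underside: plug 62 mm across (lowest 3 mm tapered to 56 mm) with a 54 mm neck from 6 to 18 mm; flange 77 mm across from 18 to 23 mm, grey mesh screens with black ribs on top; grip web from 23 to 51 mm. Origin: centre of the plug's underside; z up, x towards the key.
- lid_grip (a point): Point on the lid's axis in the grip web, 42 mm above the lid's origin and 9 mm below the web's top. The web is 46 mm long along the lid's x and 14 mm wide along its y.
- lid_key (a point): Lower outer edge of the lid's key, 43.5 mm out along the lid's x. The key is a lug under the flange, 8 mm wide and 12 mm tall, from 6 to 18 mm above the lid's origin; a yellow mark on the flange lies over it. Axes as the lid's.
- cradle: Fixed clamp cradle: dark steel plate 150 x 150 x 12 mm and aluminium nest 112 mm across up to 48 mm, with split clamp ears on its -x side. It holds the black pot upright on its axis. Origin: centre of the plate's underside. Seated, the lid's origin is 94 mm above it, with the flange on the rim; with the key still on top of the rim, 106 mm.
- pot_rim (a point): Centre of the pot's mouth, level with the rim's top, 112 mm above the cradle's origin; axes as the cradle's, not the pot's. Rim 82 mm across outside, bore 65 mm. One notch 10.5 mm wide, 14 mm deep is cut through the rim; it may face up to 57 degrees to either side of the cradle's +x and is not tracked: look or feel for it (yellow paint mark on the outside below it). Forces under 40 N do not turn the pot.
- pot_beads (a point): Centre of the bore at the level of three sprung steel snap beads in its wall, 9 mm below the rim; axes as the cradle's. The plug goes 6 mm into the bore before the key meets the rim. Over the notch the lid drops 3 mm freely, then needs 10 to 15 N to pass the beads, snaps home and is held.
- tray: Red tray, 270 x 210 mm, walls 20 mm high, 4 mm thick, floor 4 mm above the bench, fixed. Origin: centre of its underside.
- seal: Black rubber seal ring lying in the tray, 72 mm across, 6 mm thick; leave it. Origin: centre of its underside.
- plug: Small black cable connector lying in the tray, 44 x 20 x 18 mm; leave it. Origin: centre of the underside of its body.
- head: White module head, 120 mm across, two upright steel rods up to 152 mm; leave it. Origin: centre of its underside.
- pump: Steel pump cylinder standing upright, 39 mm across, 102 mm tall; leave it. Origin: centre of its underside.
- sender: Level sender: black block with a wire arm and orange float, 137 mm long, 18 mm high; leave it. Origin: under the black block.
- lockring: Flat steel lock ring, 132 mm across, 6 mm thick; leave it. Origin: centre of its underside.
- screwdriver: Screwdriver with a blue handle, 200 mm long, lying; leave it.
- spray: Spray can standing upright, 60 mm across, 190 mm tall; leave it. Origin: centre of its underside.

How it is judged (in metres and radians):
At the end, for the whole second after the job is handed in: The lid sits flush in the pot with its key in the notch: its origin within 4 mm of the cradle's axis and 92 to 95.5 mm above the cradle's origin, tilted under 0.03 rad, at rest; everything else on the bench within 20 mm of where it was (z of lid in the frame of cradle between 0.092 and 0.0955 m and horizontal distance between lid and cradle below 0.004 m and angle between lid's own z axis and vertical below 0.03 rad and linear speed of lid below 0.01 m/s and not (distance of any of seal, plug, head, pump, sender, lockring, screwdriver, spray from where it was at the start of the episode above 0.02 m)); the robot touches nothing.
It fails at once if the lid is forced: pressed on the pot with more than 80 N (contact force between lid and cradle above 80 N).
It fails at once if another thing on the bench is moved by more than 20 mm (distance of any of seal, plug, head, pump, sender, lockring, screwdriver, spray from where it was at the start of the episode above 0.02 m).
It also fails if it takes over 58 s, if anything falls off the work surface, if the arm or the gripper's body presses on something with over 40 N, if the wrist force passes 120 N, or if a joint passes its speed limit or range.

## Working session

There is one attempt and no reset: what is moved stays moved. The work goes in short steps, Python scripts to look and compute and a shell command to move; the robot and the scene stay as the last step left them, time stands still between calls to the robot, and variables do not carry over. Pictures are saved under pics/ and viewed, about 8 in all and at most 12, crops included, and the job is handed in when it is done.

```bash
mkdir -p pics; ls; cat > h.py <<'E'
import numpy as np, cv2
from cell import ctrl
from scipy.spatial.transform import Rotation as Ro
def cloud(p):
    d=p["depth"].astype(float);K=np.array(p["camera_matrix"]);v,u=np.mgrid[:d.shape[0],:d.shape[1]]
    c=np.stack([(u-K[0,2])/K[0,0]*d,(v-K[1,2])/K[1,1]*d,d],-1)
    w=(c-np.array(p["t"]))@np.array(p["R"]); w[d==0]=np.nan
    return w
def proj(p,X):
    c=np.array(p["R"])@np.array(X)+np.array(p["t"]);q=np.array(p["camera_matrix"])@c;return q[:2]/q[2]
def save(n,img,s=1): cv2.imwrite("pics/"+n,cv2.resize(img,None,fx=s,fy=s,interpolation=cv2.INTER_CUBIC)[...,::-1])
E
python3 - <<'E'
from h import *
s=ctrl.read_state();print(s)
p=ctrl.get_image("top");t=ctrl.get_image("side");W=cloud(p)
for q in ["lid","cradle","tray","lid_key"]:
    for n,P in (("top",p),("side",t)):
        for r in ctrl.search_frame(q,P)[:2]:
            c=r["extent"];w=cloud(P)[min(419,int(c[1])),min(559,int(c[0]))];print(q,n,round(r["conf"],2),np.round(c),np.round(w))
save("top.png",p["color"],1.4)
save("side.png",t["color"],1.4)
print(p["t"],p["R"])
np.savez("top.npz",W=W,c=p["color"])
E
```

```text
pics
{'clock': 0.0, 'qpos': array([ 1.07320922,  0.62932863,  0.03843662,  1.51836431, -0.02699846,
        0.99632813, -0.02002102]), 'qd': array([ 0.00116113, -0.00070553,  0.00020313, -0.00136876,  0.00060608,
        0.00096971,  0.00081907]), 'tau': array([ 4.29953379e-04, -5.63394642e+01,  1.22652389e+00, -1.93444151e+01,
        1.10906828e-02,  1.05803620e-02,  1.15426593e-05]), 'eef_pos': array([ 271.7856906 , -589.75536739,  230.40152825]), 'tool_rot': array([-3.13968219e+00,  2.26718059e-05,  4.31771345e-01]), 'force': array([-1.07644983, -0.39095371,  0.68385729]), 'torque': array([ 0.00279945, -0.03686386, -0.00337498]), 'width': 85.59388896423225}
lid top 0.81 [348. 226.  24.  28.] [ 489. -141.   56.]
lid side 0.67 [313. 277.  22.  25.] [ 470. -158.   56.]
cradle top 0.66 [237. 230.  67.  65.] [478. 181.  83.]
cradle side 0.94 [249. 231.  44.  20.] [439. 132.  51.]
cradle side 0.54 [316. 276.  23.  17.] [ 481. -157.   45.]
tray top 0.95 [360. 229.  90. 102.] [ 483. -180.   34.]
tray top 0.21 [238. 231.  69.  70.] [473. 182.  77.]
tray side 0.71 [317. 296.  97.  72.] [ 454. -196.    6.]
lid_key top 0.82 [349. 227.  26.  27.] [ 486. -144.   57.]
lid_key side 0.93 [313. 276.  24.  21.] [ 475. -153.   52.]
[  60.03752349  550.92785818 1479.08713763] [[-0.00631163 -0.99995942  0.00642853]
 [-0.98316726  0.0050315  -0.18263851]
 [ 0.18259875 -0.00747307 -0.98315912]]
```

View pics/top.png

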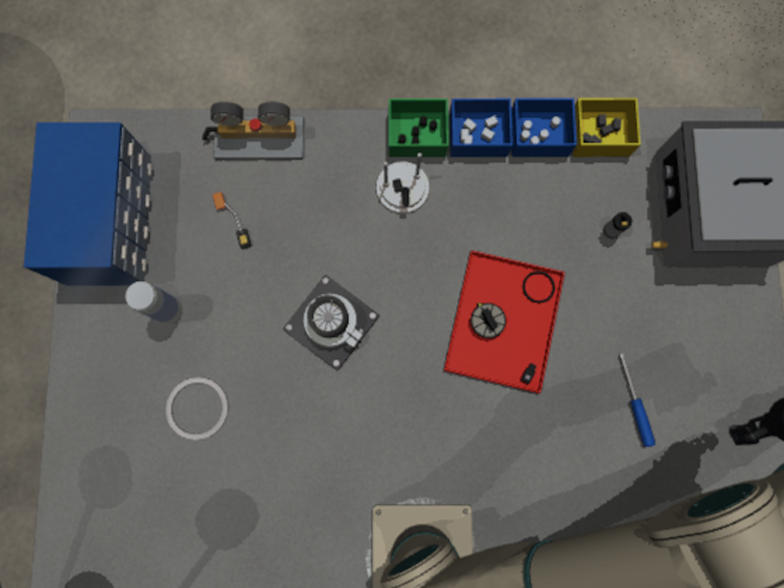

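View pics/side.png

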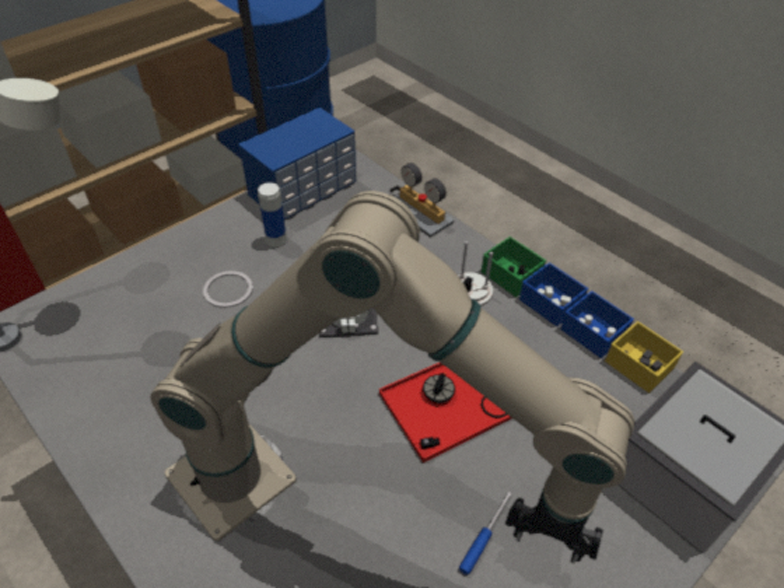

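```bash
python3 - <<'E'
from h import *
z=np.load("top.npz");W=z["W"];c=z["c"]
def box(cu,cv,r): return W[cv-r:cv+r,cu-r:cu+r].reshape(-1,3),c[cv-r:cv+r,cu-r:cu+r].reshape(-1,3)
P,C=box(348,227,22)
for lo,hi in ((20,33),(45,62)):
    m=(P[:,2]>lo)&(P[:,2]<hi);q=P[m];print(lo,m.sum(),q.mean(0),np.median(q[:,2]),q.min(0),q.max(0))
r=cv2.minAreaRect(q[:,:2].astype(np.float32));print(r)
def yel(P,C):
    C=C.astype(int);m=(C[:,0]>C[:,2]+50)&(C[:,1]>C[:,2]+40)&(np.abs(C[:,0]-C[:,1])<70);print("yel",np.round(P[m]),C[m])
yel(P,C)
P,C=box(236,228,40)
m=(P[:,2]>105)&(P[:,2]<120);q=P[m];print("rim",m.sum(),q.mean(0),q.min(0),q.max(0),cv2.minEnclosingCircle(q[:,:2].astype(np.float32)))
m=(P[:,2]>7)&(P[:,2]<17);q=P[m];print("plate",cv2.minAreaRect(q[:,:2].astype(np.float32)),np.median(q[:,2]))
yel(P,C)
save("pot.png",c[180:280,190:290],5)
E
```

```text
20 392 [ 488.54319891 -144.11861042   27.79359349] 28.05692336579001 [ 450.31821796 -184.71383958   20.16331182] [549.10768997 -81.74227165  32.86452007]
45 77 [ 486.12792701 -147.25134678   54.75957172] 55.049517952198656 [ 464.31609786 -162.21048111   46.96021788] [ 506.82279926 -132.27387038   61.47654365]
((486.4508972167969, -147.49761962890625), (44.66590881347656, 14.301691055297852), 27.953468322753906)
yel [[ 523. -131.   27.]
 [ 520. -130.   32.]
 [ 520. -133.   29.]
 [ 517. -131.   27.]] [[119  88  44]
 [133 135  50]
 [123 118  47]
 [110 112  54]]
rim 251 [485.52223048 189.24970138 112.28181748] [445.99529252 150.54584843 105.01765135] [528.50357454 230.59372893 119.92560751] ((487.23236083984375, 189.9762420654297), 41.52029800415039)
plate ((494.7145690917969, 193.38931274414062), (243.49183654785156, 242.71945190429688), 89.7365951538086) 11.912745492459873
yel [] []
```

View pics/pot.png

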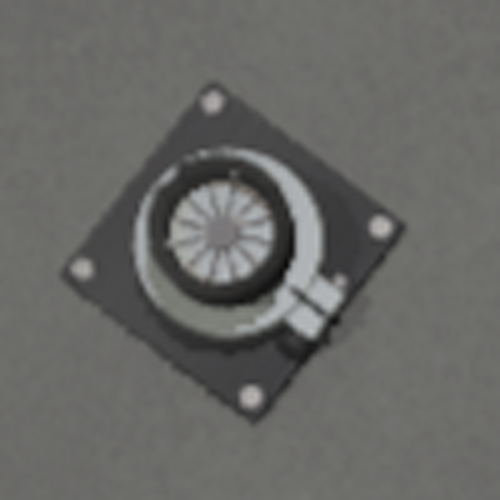

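```bash
python3 -m crank '[[[0.95,-0.78,0,0,0,0],[0.95,-0.78,0,0,0,0],[0.95,-0.78,0,0,0,0],[0.95,-0.78,0,0,0,0],[0.95,-0.78,0,0,0,0],[0.95,-0.78,0,0,0,0],[0.95,-0.78,0,0,0,0],[0.95,-0.78,0,0,0,0],[0.95,-0.78,0,0,0,0],[0.95,-0.78,0,0,0,0],[0.95,-0.78,0,0,0,0],[0.95,-0.78,0,0,0,0]]]' -1
cat > goto.py <<'E'
import sys
from h import *
# print remaining move in tool units to x y z yaw(deg)
x,y,z,yaw=map(float,sys.argv[1:5]);s=ctrl.read_state()
R=Ro.from_euler("xyz",s["tool_rot"]);T=Ro.from_euler("xyz",[np.pi,0,np.radians(yaw)])
d=R.inv().apply(np.array([x,y,z])-s["eef_pos"])/30
print("t",round(s["clock"],2),"pos",np.round(s["eef_pos"],1),"rpy",np.round(np.degrees(s["tool_rot"]),2),"shift",np.round(d,2),"turn",np.round(np.degrees((R.inv()*T).as_rotvec())/6,2),"F",np.round(s["force"],1),"T",np.round(s["torque"],2),"w",round(s["width"],1),"q7",np.round(s["qpos"],2))
E
python3 goto.py 487 190 230 28
```

```text
clock: 1.5
eef_pos: [469.3, -188.4, 229.1]
tool_rot: [3.131, 0.004, 0.411]
force: [1.5, 0.9, 0.4]
width: 85.2
t 1.5 pos [ 469.3 -188.4  229.1] rpy [179.38   0.21  23.55] shift [  5.58 -11.33  -0.17] turn [ 0.1   0.04 -0.74] F [1.5 0.9 0.4] T [-0.04 -0.06 -0.05] w 85.2 q7 [ 0.3   0.42  0.03  1.92  0.    0.79 -0.84]
```

```bash
cat > look.py <<'E'
import sys
from h import *
p=ctrl.get_image("wrist");save(sys.argv[1],p["color"],1.4)
np.savez(sys.argv[1].replace("png","npz"),W=cloud(p),**{k:p[k] for k in ("color","depth","camera_matrix","R","t")})
c=-np.array(p["R"]).T@np.array(p["t"]);print("cam",c,"fwd",np.array(p["R"])[2],"lid",proj(p,[486,-147,55]),"pot",proj(p,[487,190,112]))
E
python3 look.py wl.png
python3 -m crank '[[[0.46,-0.95,0,0,0,-0.06],[0.46,-0.95,0,0,0,-0.06],[0.46,-0.95,0,0,0,-0.06],[0.46,-0.95,0,0,0,-0.06],[0.46,-0.95,0,0,0,-0.06],[0.46,-0.95,0,0,0,-0.06],[0.46,-0.95,0,0,0,-0.06],[0.46,-0.95,0,0,0,-0.06],[0.46,-0.95,0,0,0,-0.06],[0.46,-0.95,0,0,0,-0.06]]]'
python3 look.py wp.png;python3 goto.py 487 190 230 28
```

```text
cam [ 530.1175231  -158.85475249  369.97251416] fwd [-0.2421984  -0.11562235 -0.96331273] lid [242.67147607 157.87498978] pot [-234.70769716  -36.822218  ]
clock: 2.38
eef_pos: [476.8, 145.5, 228.9]
tool_rot: [3.128, -0.008, 0.485]
force: [0.2, -0.1, 0.1]
width: 85.4
cam [533.7041897  179.04369916 370.4971641 ] fwd [-0.22158164 -0.13033295 -0.96639272] lid [516.72715787 307.40700546] pot [231.7162338  170.73023135]
t 2.43 pos [476.4 154.2 229. ] rpy [179.5   -0.68  28.3 ] shift [ 0.88 -0.88 -0.03] turn [ 0.08 -0.11  0.05] F [0.9 6.1 0.2] T [ 0.42 -0.01  0.01] w 85.4 q7 [-0.34  0.41 -0.04  1.94  0.04  0.78 -1.48]
```

View pics/wp.png

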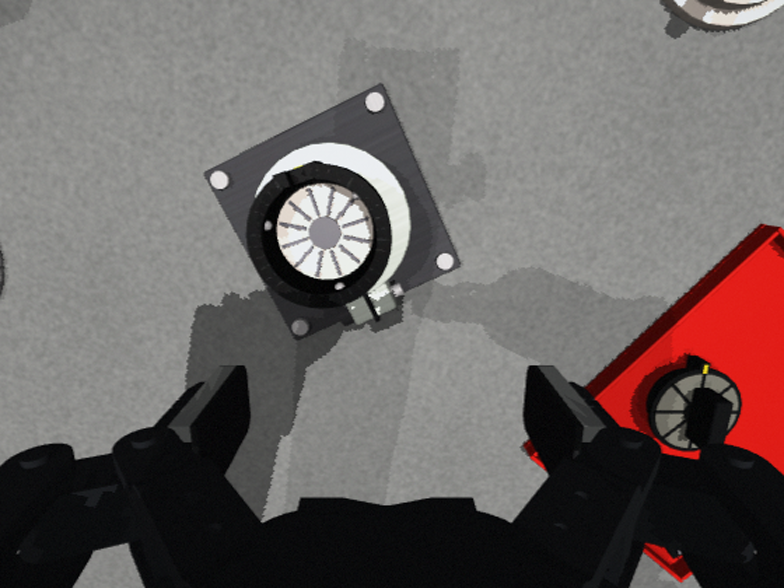

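View pics/wl.png

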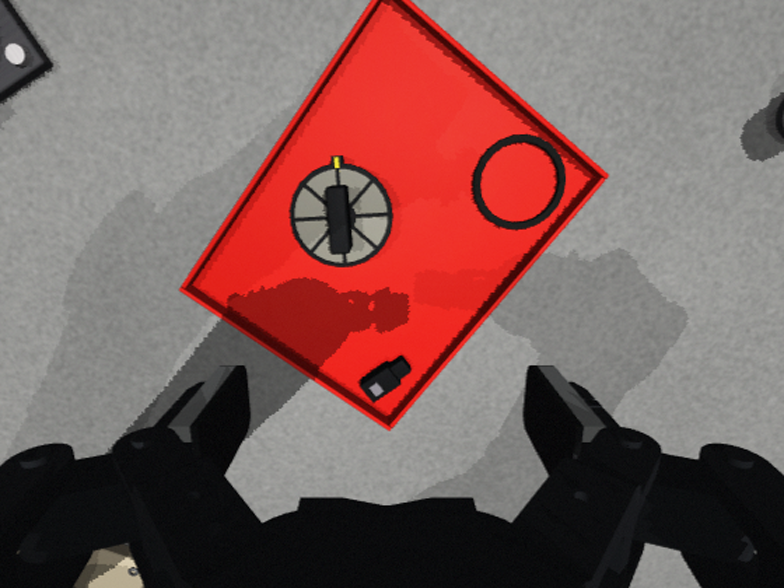

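```bash
python3 - <<'E'
from h import *
z=np.load("wp.npz");W=z["W"];c=z["color"].astype(int)
m=(W[...,2]>107)&(W[...,2]<117)&(np.hypot(W[...,0]-487,W[...,1]-190)<60);q=W[m]
print("rim",m.sum(),np.median(q[:,2]),cv2.minEnclosingCircle(q[:,:2].astype(np.float32)),cv2.fitEllipse(cv2.convexHull(q[:,:2].astype(np.float32))))
(cx,cy),_=cv2.minEnclosingCircle(q[:,:2].astype(np.float32))
a=np.degrees(np.arctan2(q[:,1]-cy,q[:,0]-cx));r=np.hypot(q[:,0]-cx,q[:,1]-cy);k=(r>34)&(r<39)
h=np.histogram(a[k],np.arange(-20,125,4));print("low",list(zip(h[1],h[0])))
y=(c[...,0]-c[...,2]>30)&(c[...,1]-c[...,2]>25)&(np.abs(c[...,0]-c[...,1])<80)
y[:, :]&=np.hypot(W[...,0]-cx,W[...,1]-cy)<70
print("yel",np.argwhere(y)[:12],W[y][:12],np.degrees(np.arctan2(W[y][:,1]-cy,W[y][:,0]-cx)))
p=dict(z)
save("notch.png",z["color"][90:220,160:310],5)
z=np.load("wl.npz");W=z["W"];c=z["color"].astype(int)
n=np.hypot(W[...,0]-486,W[...,1]+147)<70
m=n&(W[...,2]>50)&(W[...,2]<60);print("web",np.median(W[m][:,2]),cv2.minAreaRect(W[m][:,:2].astype(np.float32)))
m=n&(W[...,2]>25)&(W[...,2]<31)&(np.hypot(W[...,0]-486,W[...,1]+147)<48);print("flange",cv2.minEnclosingCircle(W[m][:,:2].astype(np.float32)))
y=n&(c[...,0]-c[...,2]>60)&(c[...,1]-c[...,2]>60);print("mark",W[y].mean(0))
E
```

```text
rim 3149 110.51644619818951 ((485.5389099121094, 193.7244873046875), 41.742225646972656) ((485.5877380371094, 193.4132080078125), (82.04188537597656, 82.48863220214844), 135.88026428222656)
low [(np.int64(-20), np.int64(20)), (np.int64(-16), np.int64(24)), (np.int64(-12), np.int64(22)), (np.int64(-8), np.int64(23)), (np.int64(-4), np.int64(23)), (np.int64(0), np.int64(22)), (np.int64(4), np.int64(23)), (np.int64(8), np.int64(22)), (np.int64(12), np.int64(21)), (np.int64(16), np.int64(24)), (np.int64(20), np.int64(21)), (np.int64(24), np.int64(25)), (np.int64(28), np.int64(22)), (np.int64(32), np.int64(23)), (np.int64(36), np.int64(6)), (np.int64(40), np.int64(0)), (np.int64(44), np.int64(0)), (np.int64(48), np.int64(0)), (np.int64(52), np.int64(18)), (np.int64(56), np.int64(23)), (np.int64(60), np.int64(21)), (np.int64(64), np.int64(22)), (np.int64(68), np.int64(22)), (np.int64(72), np.int64(22)), (np.int64(76), np.int64(23)), (np.int64(80), np.int64(21)), (np.int64(84), np.int64(21)), (np.int64(88), np.int64(22)), (np.int64(92), np.int64(23)), (np.int64(96), np.int64(17)), (np.int64
[... 443 characters left out ...]
 218.1028839  110.48064663]
 [509.90454193 232.35532046  46.44985126]
 [513.74315187 223.88434013  93.59383641]
 [514.22480439 222.93163721  95.08551363]
 [514.77045085 221.83286623  97.55771986]
 [515.02508617 221.39140101  95.8494153 ]
 [512.84208977 223.87438216  96.02404891]
 [513.32513025 222.92836319  97.49716966]] [53.82784687 42.96698618 42.14608142 37.42934166 57.75913315 46.91909674
 45.51586385 43.87784609 43.17681105 47.83660143 46.42496569]
web 53.44381772488783 ((485.3800354003906, -144.9259033203125), (45.74871063232422, 13.988336563110352), 27.150833129882812)
flange ((487.73895263671875, -143.7014923095703), 40.70796203613281)
mark [ 520.10746995 -127.62924183   26.21252777]
```

View pics/notch.png

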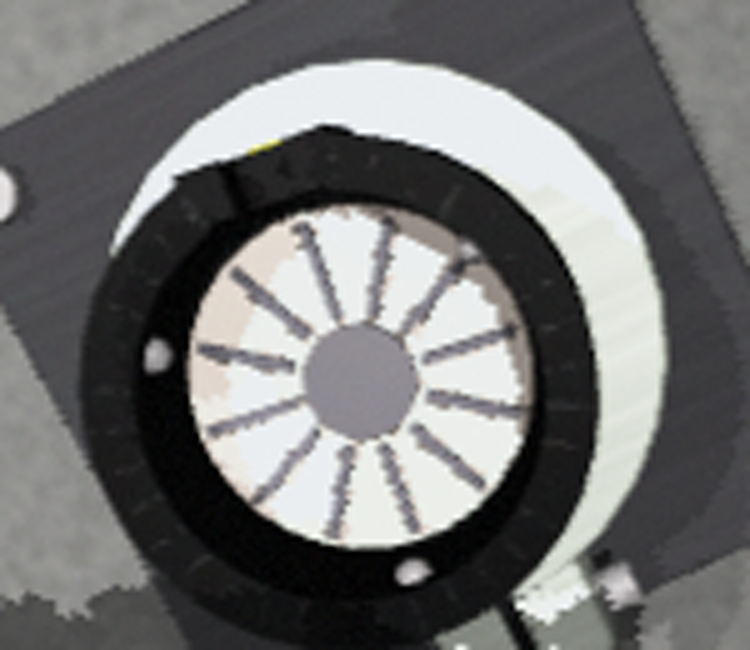

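```bash
cat > pot.py <<'E'
from h import *
z=ctrl.get_image("wrist");W=cloud(z)
m=(W[...,2]>106)&(W[...,2]<118)&(np.hypot(W[...,0]-487,W[...,1]-190)<60);q=W[m]
(cx,cy),R=cv2.minEnclosingCircle(q[:,:2].astype(np.float32))
print("rim",np.median(q[:,2]),cx,cy,R,cv2.fitEllipse(cv2.convexHull(q[:,:2].astype(np.float32)))[:2])
a=np.degrees(np.arctan2(q[:,1]-cy,q[:,0]-cx));r=np.hypot(q[:,0]-cx,q[:,1]-cy);k=(r>34)&(r<39)
h=np.histogram(a[k],np.arange(34,58,1));print(h[1],h[0])
E
python3 pot.py; python3 goto.py 486 -146.5 190 27.5
```

```text
rim 110.49218527907992 485.77874755859375 193.83486938476562 41.7440071105957 ((485.59844970703125, 193.4873046875), (82.05915832519531, 82.47527313232422))
[34 35 36 37 38 39 40 41 42 43 44 45 46 47 48 49 50 51 52 53 54 55 56 57] [7 5 4 3 0 0 0 0 0 0 0 0 0 0 0 0 0 0 0 5 9 6 5]
t 2.48 pos [476.5 150.9 228.9] rpy [179.4   -0.59  28.3 ] shift [-4.43  8.86  1.34] turn [ 0.1  -0.1   0.13] F [-0.4 -0.1  0.1] T [-0.03  0.03 -0.05] w 85.6 q7 [-0.34  0.41 -0.04  1.94  0.04  0.78 -1.48]
```

```bash
python3 -m crank '[[[-0.4,0.85,0.08,0,0,0],[-0.47,0.94,0.1,0,0,0],[-0.47,0.94,0.1,0.02,-0.02,0],[-0.47,0.94,0.15,0.02,-0.02,0.03],[-0.47,0.94,0.2,0.02,-0.02,0.03],[-0.47,0.94,0.2,0.02,-0.02,0.03],[-0.47,0.94,0.2,0.02,-0.02,0.03],[-0.47,0.94,0.2,0,0,0],[-0.45,0.9,0.2,0,0,0],[-0.2,0.4,0.1,0,0,0],[0,0,0,0,0,0]]]' -0.2
cat > lid.py <<'E'
from h import *
z=ctrl.get_image("wrist");W=cloud(z);c=z["color"].astype(int)
D=np.hypot(W[...,0]-486,W[...,1]+147);n=D<55
m=n&(W[...,2]>48)&(W[...,2]<60)&(D<28);print("web",np.median(W[m][:,2]),cv2.minAreaRect(W[m][:,:2].astype(np.float32)))
y=n&(c[...,0]-c[...,2]>60)&(c[...,1]-c[...,2]>60)&(W[...,2]>18);print("mark",W[y].mean(0))
E
python3 lid.py; python3 goto.py 486 -146.2 100 27.5
```

```text
clock: 3.4
eef_pos: [488.5, -157.0, 182.7]
tool_rot: [3.138, -0.006, 0.489]
force: [-0.1, 0.1, 0.7]
width: 51.5
web 53.35077211965385 ((485.6596374511719, -144.88662719726562), (45.44611740112305, 13.776819229125977), 27.317827224731445)
mark [ 519.85872675 -127.64411184   26.03119292]
t 3.45 pos [ 488.4 -155.7  182.9] rpy [179.82  -0.33  28.07] shift [ 0.06 -0.33  2.76] turn [ 0.03 -0.06  0.09] F [ 0.6 -0.2  0.1] T [0.03 0.01 0.01] w 51.3 q7 [ 0.27  0.5  -0.03  1.95  0.02  0.68 -0.84]
```

```bash
python3 -m crank '[[[0,-0.2,0.5,0.03,-0.06,-0.09],[0.02,-0.1,0.9,0,0,0],[0.02,-0.05,0.9,0,0,0],[0.02,0,0.8,0,0,0],[0,0,0.6,0,0,0],[0,0,0.2,0,0,0],[0,0,0,0,0,0]]]' -0.2
python3 goto.py 486 -146.2 30 27.5
```

```text
clock: 4.03
eef_pos: [489.4, -136.7, 66.0]
tool_rot: [3.14, -0.01, 0.509]
force: [1.0, 0.4, 0.6]
width: 51.4
t 4.03 pos [ 489.4 -136.7   66. ] rpy [179.93  -0.55  29.14] shift [-0.27  0.22  1.2 ] turn [ 0.01 -0.09  0.27] F [1.  0.4 0.6] T [0.   0.01 0.  ] w 51.4 q7 [ 0.24  0.69 -0.03  2.05  0.03  0.39 -0.87]
```

```bash
python3 -m crank '[[[-0.27,0.22,0,0,-0.09,0.27],[0,0,0,0,0,0],[0,0,0,0,0,0]]]'
python3 goto.py 486 -146.2 30 27.5
```

```text
clock: 4.28
eef_pos: [486.7, -145.4, 68.2]
tool_rot: [3.14, -0.002, 0.48]
force: [0.2, 0.6, 0.6]
width: 51.1
t 4.28 pos [ 486.7 -145.4   68.2] rpy [ 1.7989e+02 -1.0000e-01  2.7530e+01] shift [-0.04  0.01  1.27] turn [ 0.02 -0.02  0.  ] F [0.2 0.6 0.6] T [ 0.03  0.01 -0.02] w 51.1 q7 [ 0.24  0.69 -0.02  2.05  0.02  0.41 -0.88]
```

```bash
python3 -m crank '[[[-0.03,0,0.6,0,0,0],[0,0,0.45,0,0,0],[0,0,0.15,0,0,0],[0,0,0,0,0,0],[0,0,0,0,0,0]]]'
python3 goto.py 486 -146.2 30 27.5
```

```text
clock: 4.7
eef_pos: [490.5, -148.1, 36.9]
tool_rot: [3.131, -0.01, 0.478]
force: [0.5, 0.5, 0.4]
width: 51.2
t 4.7 pos [ 490.5 -148.1   36.9] rpy [179.41  -0.58  27.4 ] shift [-0.11 -0.13  0.23] turn [ 0.1  -0.1  -0.02] F [0.5 0.5 0.4] T [ 0.02 -0.02  0.02] w 51.2 q7 [ 0.25  0.75 -0.01  2.06  0.03  0.33 -0.88]
```

```bash
python3 -m crank '[[[-0.11,-0.13,0.12,0.1,-0.1,0],[-0.05,0,0.08,0,0,0],[0,0,0,0,0,0],[0,0,0,0,0,0]]]'
python3 goto.py 486 -146.2 30 27.5
```

```text
clock: 5.03
eef_pos: [485.3, -147.1, 32.7]
tool_rot: [3.14, -0.001, 0.478]
force: [-0.5, 0.8, -1.4]
width: 51.2
t 5.03 pos [ 485.3 -147.1   32.7] rpy [ 1.7993e+02 -8.0000e-02  2.7380e+01] shift [ 0.03 -0.02  0.09] turn [ 0.01 -0.01 -0.02] F [-0.5  0.8 -1.4] T [ 0.05 -0.02  0.01] w 51.2 q7 [ 0.25  0.75 -0.01  2.06  0.03  0.33 -0.88]
```

Good; close and read.

```bash
python3 -m crank '[[[0.02,-0.02,0.06,0,0,0],[0,0,0,0,0,0],[0,0,0,0,0,0],[0,0,0,0,0,0],[0,0,0,0,0,0],[0,0,0,0,0,0],[0,0,0,0,0,0]]]' 1
python3 goto.py 486 -146.2 30 27.5
```

```text
clock: 5.62
eef_pos: [485.9, -146.4, 31.3]
tool_rot: [3.14, -0.002, 0.478]
force: [-0.0, 0.4, 0.7]
width: 12.6
t 5.62 pos [ 485.9 -146.4   31.3] rpy [ 1.7989e+02 -1.2000e-01  2.7380e+01] shift [ 0.01 -0.01  0.04] turn [ 0.02 -0.02 -0.02] F [-0.   0.4  0.7] T [ 0.02  0.02 -0.02] w 12.6 q7 [ 0.25  0.76 -0.01  2.06  0.03  0.32 -0.88]
```

```bash
python3 -m crank '[[[0,0,-0.4,0,0,0],[0,0,-0.8,0,0,0],[0,0,-1,0,0,0],[0,0,-1,0,0,0],[0,0,-1,0,0,0],[0,0,-0.6,0,0,0],[0,0,0,0,0,0]]]'
python3 goto.py 486.4 191.8 185 45.5
```

```text
clock: 6.2
eef_pos: [483.1, -145.4, 178.7]
tool_rot: [-3.138, 0.004, 0.478]
force: [0.6, -1.0, -0.5]
width: 12.9
t 6.2 pos [ 483.1 -145.4  178.7] rpy [-179.77    0.24   27.4 ] shift [ 5.27 -9.93 -0.19] turn [-0.04  0.03 -3.02] F [ 0.6 -1.  -0.5] T [-0.03 -0.1   0.01] w 12.9 q7 [ 0.25  0.5  -0.02  1.97  0.02  0.68 -0.87]
```

```bash
python3 -m crank '[[[0.3,-0.6,-0.05,0,0,0],[0.47,-0.9,-0.05,0,0,0],[0.47,-0.9,-0.05,0,0,0],[0.47,-0.9,-0.05,0,0,0],[0.47,-0.9,0,0,0,0],[0.47,-0.9,0,0,0,0],[0.47,-0.9,0,0,0,0],[0.47,-0.9,0,0,0,0],[0.47,-0.9,0,0,0,0],[0.3,-0.5,0,0,0,-0.7],[0,0,0,0,0,-0.8],[0,0,0,0,0,-0.8]]]'
python3 goto.py 486.4 191.8 180 45.5
```

```text
clock: 7.2
eef_pos: [481.2, 145.9, 176.3]
tool_rot: [-3.135, 0.013, 0.731]
force: [-0.4, -0.6, -1.0]
width: 12.9
t 7.2 pos [481.2 145.9 176.3] rpy [-179.61    0.73   41.88] shift [ 1.15 -1.02 -0.13] turn [-0.07  0.12 -0.6 ] F [-0.4 -0.6 -1. ] T [-0.07 -0.02  0.04] w 12.9 q7 [-0.29  0.5  -0.08  1.97  0.06  0.69 -1.25]
```

```bash
python3 -m crank '[[[0.55,-0.5,0,-0.05,0.1,-0.3],[0.4,-0.4,0,0,0,-0.2],[0.1,-0.1,0,0,0,0],[0,0,0,0,0,0]]]'
python3 goto.py 486.4 191.8 145 45.5
python3 - <<'E'
from h import *
z=ctrl.get_image("wrist");W=cloud(z);save("held.png",z["color"],1.4);
t=ctrl.get_image("top");print(proj(t,[486.4,191.8,160]))
E
```

```text
clock: 7.53
eef_pos: [482.7, 189.0, 173.3]
tool_rot: [-3.138, 0.007, 0.798]
force: [0.5, 0.1, -0.9]
width: 12.9
t 7.53 pos [482.7 189.  173.3] rpy [-179.82    0.43   45.71] shift [0.16 0.03 0.94] turn [-0.03  0.07  0.04] F [ 0.5  0.1 -0.9] T [0.07 0.05 0.03] w 12.9 q7 [-0.36  0.53 -0.1   1.93  0.08  0.69 -1.28]
[231.08085172 222.05142269]
```

View pics/held.png

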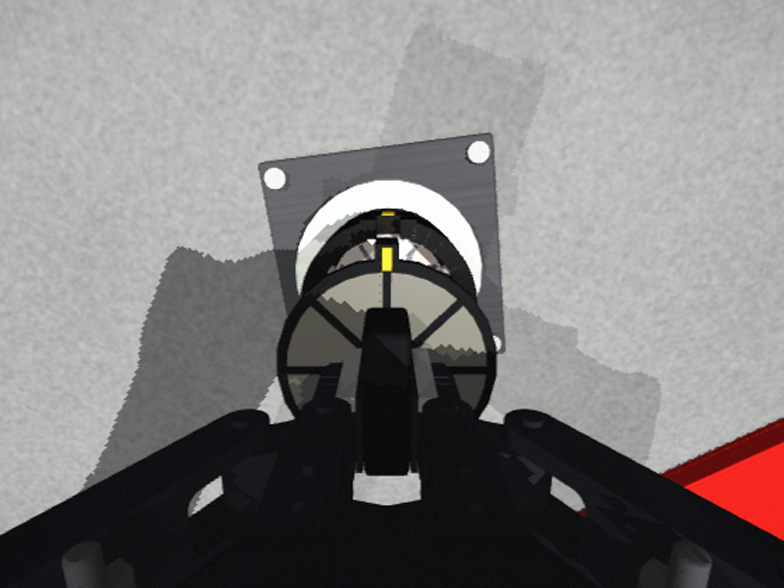

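```bash
cat > rel.py <<'E'
from h import *
from scipy.optimize import least_squares
s=ctrl.read_state();z=ctrl.get_image("wrist");W=cloud(z);c=z["color"].astype(int);zf=s["eef_pos"][2]-27.3+23
y=(c[...,0]-c[...,2]>80)&(c[...,1]-c[...,2]>80)&(np.hypot(W[...,0]-486,W[...,1]-192)<60)
mk=W[y&(abs(W[...,2]-zf)<8)];print("tcp",s["eef_pos"],"mark",mk.mean(0),len(mk))
def fit(m,r0):
    # outer edge: per-angle max radius about rough centre
    q=W[m][:,:2]; c0=np.array([486.,192.])
    a=np.arctan2(*(q-c0).T[::-1]);r=np.hypot(*(q-c0).T);b=np.round(np.degrees(a)/4).astype(int)
    e=np.array([q[b==k][np.argmax(r[b==k])] for k in set(b) if (b==k).sum()>3])
    f=least_squares(lambda x:np.hypot(*(e-x).T)-r0,c0,loss="soft_l1",f_scale=.5);return f.x,len(e),np.abs(f.fun).mean()
D=np.hypot(W[...,0]-486,W[...,1]-192)
m=(abs(W[...,2]-zf)<3)&(D<45);print("flange z",np.median(W[m][:,2]),zf,fit(m,38.5))
ang=np.degrees(np.arctan2(W[...,1]-191.8,W[...,0]-486.4));
m=(W[...,2]>106)&(W[...,2]<116)&(D<48)&(D>36)&(abs(ang-45)<80);print("rim",fit(m,41))
E
python3 rel.py
```

```text
tcp [482.78366182 187.65218994 173.41418453] mark [509.47536755 216.52104712 167.85504438] 118
flange z 167.9975530848785 169.1141845324058 (array([482.19399614, 188.92719183]), 64, np.float64(0.6068172231225334))
rim (array([485.72552435, 193.26126014]), 37, np.float64(0.1852549643085979))
```

```bash
python3 -m crank '[[[0.19,0,0.45,0,0.05,0],[0,0,0.4,0,0,0],[0,0,0,0,0,0],[0,0,0,0,0,0]]]'
python3 goto.py 486.3 192 136 45.4
```

```text
clock: 8.02
eef_pos: [488.1, 186.5, 148.1]
tool_rot: [3.141, 0.004, 0.789]
force: [-0.3, 0.1, -0.7]
width: 12.5
t 8.02 pos [488.1 186.5 148.1] rpy [179.95   0.2   45.19] shift [ 0.09 -0.17  0.4 ] turn [ 0.01  0.03 -0.03] F [-0.3  0.1 -0.7] T [-0.01  0.02  0.  ] w 12.5 q7 [-0.36  0.57 -0.09  1.95  0.08  0.63 -1.28]
```

```bash
python3 -m crank '[[[0.09,-0.17,0,0,0.03,0],[0,0,0,0,0,0],[0,0,0,0,0,0]]]'
python3 goto.py 486.3 192 136 45.4
```

```text
clock: 8.27
eef_pos: [486.8, 190.8, 149.3]
tool_rot: [3.14, -0.0, 0.786]
force: [-0.5, -0.3, -1.1]
width: 12.9
t 8.27 pos [486.8 190.8 149.3] rpy [179.89  -0.    45.04] shift [ 0.02 -0.04  0.44] turn [ 0.02 -0.   -0.06] F [-0.5 -0.3 -1.1] T [-0.04  0.01 -0.03] w 12.9 q7 [-0.37  0.56 -0.09  1.95  0.08  0.63 -1.29]
```

```bash
python3 -m crank '[[[0.02,-0.04,0.12,0,0,-0.06],[0,0,0.12,0,0,0],[0,0,0.1,0,0,0],[0,0,0,0,0,0],[0,0,0,0,0,0]]]'
python3 goto.py 486.3 192 133.3 45.4
```

```text
clock: 8.68
eef_pos: [486.9, 192.8, 139.3]
tool_rot: [3.139, -0.002, 0.794]
force: [-0.7, 0.2, -0.9]
width: 12.4
t 8.68 pos [486.9 192.8 139.3] rpy [ 1.7984e+02 -1.3000e-01  4.5480e+01] shift [-0.03  0.    0.2 ] turn [ 0.03 -0.02  0.01] F [-0.7  0.2 -0.9] T [-0.02  0.05  0.03] w 12.4 q7 [-0.37  0.58 -0.09  1.96  0.09  0.6  -1.29]
```

```bash
python3 -m crank '[[[-0.03,0,0.1,0.03,-0.02,0],[0,0,0.1,0,0,0],[0,0,0,0,0,0],[0,0,0,0,0,0]]]'
python3 goto.py 486.3 192 130.3 45.4
```

```text
clock: 9.02
eef_pos: [486.2, 191.9, 132.5]
tool_rot: [-3.141, 0.0, 0.794]
force: [-0.3, -0.1, -0.9]
width: 12.5
t 9.02 pos [486.2 191.9 132.5] rpy [-1.7995e+02  3.0000e-02  4.5470e+01] shift [0.   0.   0.07] turn [-0.01  0.    0.01] F [-0.3 -0.1 -0.9] T [-0.03 -0.02 -0.03] w 12.5 q7 [-0.37  0.59 -0.09  1.96  0.09  0.59 -1.29]
```

```bash
python3 -m crank '[[[0,0,0.08,0,0,0],[0,0,0.03,0,0,0],[0,0,0,0,0,0]]]'
python3 goto.py 486.3 192 121.3 45.4
```

```text
clock: 9.27
eef_pos: [486.4, 191.9, 129.5]
tool_rot: [-3.141, 0.0, 0.793]
force: [-0.2, -0.3, 2.1]
width: 12.8
t 9.27 pos [486.4 191.9 129.5] rpy [-179.98    0.     45.46] shift [-0.   -0.01  0.27] turn [-0.    0.    0.01] F [-0.2 -0.3  2.1] T [-0.09  0.17 -0.01] w 12.8 q7 [-0.37  0.6  -0.09  1.97  0.09  0.58 -1.29]
```

```bash
python3 -m crank '[[[0,0,0.06,0,0,0],[0,0,0.06,0,0,0],[0,0,0,0,0,0]]]'
python3 goto.py 486.3 192 121.3 45.4
```

```text
clock: 9.52
eef_pos: [486.8, 191.9, 127.8]
tool_rot: [3.141, -0.001, 0.793]
force: [-1.1, -0.8, 1.3]
width: 12.5
t 9.52 pos [486.8 191.9 127.8] rpy [ 1.7998e+02 -6.0000e-02  4.5440e+01] shift [-0.01 -0.01  0.22] turn [ 0.   -0.01  0.01] F [-1.1 -0.8  1.3] T [-0.12  0.34 -0.02] w 12.5 q7 [-0.37  0.6  -0.09  1.97  0.09  0.58 -1.29]
```

```bash
python3 -m crank '[[[0,0,0.08,0,0,0],[0,0,0.08,0,0,0]]]'
python3 goto.py 486.3 192 121.3 45.4
python3 -m crank '[[[0,0,0.08,0,0,0],[0,0,0.06,0,0,0]]]'
python3 goto.py 486.3 192 121.3 45.4
```

```text
clock: 9.68
eef_pos: [486.8, 192.0, 123.3]
tool_rot: [3.141, -0.002, 0.793]
force: [-0.9, -0.7, -4.0]
width: 13.0
t 9.68 pos [486.8 192.  123.3] rpy [ 1.7996e+02 -1.0000e-01  4.5450e+01] shift [-0.01 -0.01  0.07] turn [ 0.01 -0.02  0.01] F [-0.9 -0.7 -4. ] T [-0.05  0.2  -0.02] w 13.0 q7 [-0.37  0.6  -0.08  1.97  0.09  0.57 -1.3 ]
clock: 9.85
eef_pos: [486.6, 191.9, 121.0]
tool_rot: [3.141, -0.001, 0.793]
force: [-8.7, -4.6, 40.5]
width: 13.2
t 9.85 pos [486.6 191.9 121. ] rpy [ 1.7995e+02 -7.0000e-02  4.5430e+01] shift [-0.   -0.01 -0.01] turn [ 0.01 -0.01  0.01] F [-8.7 -4.6 40.5] T [-0.63  1.98  0.03] w 13.2 q7 [-0.37  0.61 -0.08  1.97  0.09  0.56 -1.3 ]
```

```bash
python3 -m crank '[[[0,0,-0.03,0,0,0],[0,0,0,0,0,0]]]'
python3 goto.py 486.3 192 121.3 45.4
python3 -m crank '[[[0,0,0,0,0,0],[0,0,0,0,0,0],[0,0,0,0,0,0],[0,0,0,0,0,0],[0,0,0,0,0,0]]]' -0.2
python3 goto.py 486.3 192 121.3 45.4
```

```text
clock: 10.02
eef_pos: [486.4, 191.9, 122.1]
tool_rot: [3.141, -0.001, 0.793]
force: [0.6, -0.2, -3.1]
width: 12.8
t 10.02 pos [486.4 191.9 122.1] rpy [ 1.7995e+02 -8.0000e-02  4.5440e+01] shift [ 0.   -0.01  0.03] turn [ 0.01 -0.01  0.01] F [ 0.6 -0.2 -3.1] T [-0.01  0.03 -0.  ] w 12.8 q7 [-0.37  0.61 -0.08  1.97  0.09  0.56 -1.3 ]
clock: 10.43
eef_pos: [487.1, 192.2, 120.7]
tool_rot: [3.141, -0.002, 0.793]
force: [-1.1, -0.1, -0.4]
width: 51.6
t 10.43 pos [487.1 192.2 120.7] rpy [ 1.7994e+02 -1.2000e-01  4.5440e+01] shift [-0.02 -0.02 -0.02] turn [ 0.01 -0.02  0.01] F [-1.1 -0.1 -0.4] T [ 0.01 -0.01  0.01] w 51.6 q7 [-0.37  0.61 -0.08  1.97  0.09  0.56 -1.3 ]
```

```bash
python3 -m crank '[[[0,0,-0.4,0,0,0],[0,0,-0.8,0,0,0],[0,0,-1,0,0,0],[0,0,-1,0,0,0],[-0.3,0,-0.6,0,0,0],[-0.6,0,0,0,0,0],[-0.6,0,0,0,0,0],[0,0,0,0,0,0],[0,0,0,0,0,0],[0,0,0,0,0,0]]]'
python3 look.py end.png; python3 - <<'E'
from h import *
z=np.load("pics/end.npz") if 0 else np.load("end.npz");W=z["W"];D=np.hypot(W[...,0]-486,W[...,1]-193)
m=(D<45)&(W[...,2]>108)&(W[...,2]<125);q=W[m]
A=np.c_[q[:,:2]-[486,193],np.ones(len(q))];k=(D[m]<37)&(q[:,2]>112)
print("flange plane slope/height",np.linalg.lstsq(A[k],q[k][:,2],rcond=None)[0])
for lo in range(0,44,4): 
    h=(D[m]>=lo)&(D[m]<lo+4);print(lo,h.sum(),np.round(np.median(q[h][:,2]),1) if h.any() else "")
m=(D<35)&(W[...,2]>135);print("web",np.median(W[m][:,2]),cv2.minAreaRect(W[m][:,:2].astype(np.float32)))
E
```

```text
clock: 11.27
eef_pos: [455.8, 160.4, 239.7]
tool_rot: [3.14, -0.004, 0.794]
force: [-0.4, -0.5, -0.0]
width: 51.2
cam [501.85608295 208.9311735  381.07938308] fwd [-0.18257354 -0.18565922 -0.96550378] lid [479.8741133  356.73957228] pot [279.11126185 152.38387297]
flange plane slope/height [-1.80118732e-03  1.31291033e-03  1.16089034e+02]
0 0 
4 7 116.8
8 174 116.6
12 359 116.3
16 519 116.2
20 711 116.1
24 947 116.2
28 1208 116.2
32 1339 115.9
36 1223 115.0
40 460 110.6
web 325.1183101581163 ((484.3812255859375, 182.78546142578125), (57.81767654418945, 44.20869445800781), 27.037446975708008)
```

View pics/end.png

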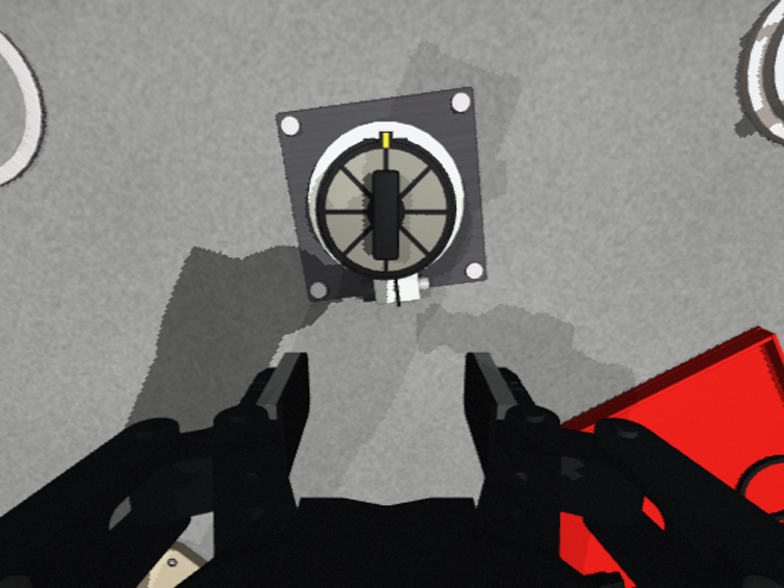

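```bash
python3 -c "
from cell import ctrl
print(ctrl.finish_job())"
```

```text
the job is handed in; nothing more can be done
None
```

The lid is snapped home in the pot with its key in the notch, and I handed the job in at about 11.3 s. No verdict was reported.

I gripped the lid by its web. The wrist picture showed the notch at about 45.5° yaw, so I lined the key up with it before lowering. It went in directly, and I never had to search by turning it on the rim. I pressed in small steps until it passed the beads.

**Last checks:**
- **Seating height:** the tool read 121.0 mm at full press, against 121.3 mm expected for a seated lid. The flange top measured 116.1 mm, about 5.5 mm above the visible rim (5 mm nominal).
- **Tilt:** about 0.002 rad.
- **Key and surroundings:** the last picture shows the key mark in line with the notch and the gripper open and clear. I disturbed nothing I could see, but I did not measure the other things on the bench again.

**What disagreed or went less cleanly:**
- **Camera offset:** the wrist and top cameras differed by about 3 mm in y, and the wrist camera read about 1.5 mm low. I used the average position, and a lid-to-pot measurement in one wrist picture agreed with it.
- **Press force:** the last push read 40 N upward on the wrist after the snap. That is under the 80 N limit but firmer than the 10 to 15 N needed. I eased it off before letting go.
- **Missed check:** the final fit of the web's position picked up the gripper instead of the lid, so I discarded it. After release, how well the lid is centred rests on the tool position and the picture.

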